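# Let the book press down off its ratchet

### The arm

A 6-joint arm with a two-finger parallel gripper is mounted at the origin on the work surface. World frame = base frame: x ahead of the robot, y to its left, z up, the work surface at z = 0. Lengths are in m, angles in rad, forces in N, time in s.
With the tool pointing down it reaches from about 0.325 to 0.85 m from the base axis. Payload 4.4 kg.
Tool frame: the origin (TCP) lies midway between the tips of the shut fingers; the grasp point (between the pads) lies 19 mm behind it; z points along the fingers, y is the line along which they close (so a half turn about z gives the same grasp; the last joint's range is limited). The gripper opens to 94 mm and grips with 3 to 60 N. Pads are 16 mm wide; open, the fingers measure 119 mm over their backs; the gripper's body (75 mm by 177 mm) begins 78 mm behind the grasp point.
Start: joints at [-1.47, 0.207, 1.542, -0, 1.393, -0.15], TCP at [0.143, -0.557, 0.205] pointing down, gripper open.
Joint ranges: [-2.73, 2.73], [-0.86, 2.22], [0.23, 2.46], [-1.11, 4.25], [0.08, 2.63], [-2.82, 2.82]. Speed limits (rad/s): [2.79, 2.79, 3.14, 3.14, 3.14, 3.14].

### API

Orientations are given as [roll, pitch, yaw] about the fixed x, y, z axes, in that order (R = Rz(yaw) Ry(pitch) Rx(roll)).
In Python, from cell import env gives the robot as it stands.
- The arm moves only by the shell command python3 -m pendant 'ROWS' [FORCE]. ROWS is JSON, a list of rows, each an object of numbers: "x", "y", "z": the shift along the tool's x, y, z in m; "ax", "ay", "az": the turn, a rotation vector about the tool's x, y, z in degrees; "grip": the finger opening in m, from 0 to 0.094. In form: [{"x": .., "y": .., "z": .., "ax": .., "ay": .., "az": .., "grip": ..}, ...]. A call has 1 to 10 rows; each row is the pose to reach, as a shift and turn from the pose commanded when the call began, along the tool's axes at that moment; what a row does not reach only later rows make up. A row lasts 1/10 s, in which the tool goes at most 50 mm and 8.59 degrees, less where a joint would pass 70% of its speed; a pose out of reach is approached as far as the arm can. A call with a gripper value outside its range is refused whole. The fingers move at their own pace and stop on an object; FORCE is the grip in N (left out, the last holds). Time passes only in rows, so rows that repeat a pose let the fingers close. It gives the time, the measured TCP pose, the force, the opening and the grip force at its end, in the units of the state.
- env.get_state(): the state, without advancing time (a new reading comes with each control period).
- env.read_camera(name): name is "scene" or "side" or "wrist"; returns the picture (420x560x3 uint8, red, green, blue); there is no depth.
- env.camera_info(name): a dict with "fx", "fy", "cx", "cy" (pixels), "R" (3x3) and "t" (3): a world point X has camera coordinates R X + t. Camera axes: x right, y down, z forward; pixel columns grow to the right and rows downward; lengths in m; the calibration is good to about 2 mm. A picture is of the moment at which its call begins: read the wrist's pose just before it. camera_info takes no time and is no camera call; for the wrist camera it gives the pose at the moment of the call.
- env.sign_off(): hands the job in; it is judged then, once.
The state is a dict: "time": time; "joint_positions": joint angles; "dq": joint speeds; "joint_torque": joint torques, N m; "eef_pos": TCP position; "eef_rot": TCP orientation; "force": force on the tool from outside, world axes, zero at the start; "ft_torque": the same for the moment, N m; "gripper_width": opening from 0.0 (shut) to 1.0 (fully open); "grasp_force": force on a finger pad.
Only numpy, scipy, OpenCV 4.12 (cv2) and the standard library are available. Lean on these libraries where they do the work, as an engineer would, in place of code of your own. Each camera call takes 0.05 s, during which the arm holds its last target. There are 200 camera calls.

### The job

Let the raised steel plate of the bench press down onto the book, using its ratchet winch: throw the pawl lever fully over, away from the ratchet wheel, then wind the crank up a little, just until the jammed pawl springs clear. Holding the load on the crank all the way, let it turn back slowly, never letting it run, until the plate rests on the book by its own weight alone. Do not force the plate onto the book or touch either of them, leave the pawl out and the other things on the bench alone, and let go.

Things in the scene. Friction and masses are not known exactly. Their poses are not given: they have to be found in the camera images.
- press: Green bench press, base 200 x 340 x 20 mm, fixed. Origin: on the bench right under the crank's axle. Its x runs across the axle (away from the robot at yaw 0), y along the axle, z up. The axle is 150 mm up. Crank at its -y side, ratchet winch in the middle, plate and bed at +y.
- grip_mid (a point): Middle of the crank's wooden grip: 17 mm thick, 70 mm long, along the press's y, spinning freely on its pin. It travels on a circle of 85 mm radius about the axle, at press y = -100 mm, and hangs clear on all sides. The plate's weight pulls it back with 7 to 12 N.
- crank (a joint): Crank angle, rad. Grows as it is wound up (grip goes over the top to press +x, plate rises 30 mm per rad). At value q the arm leans q + 0.75 from straight up towards press +x. Starts between -0.75 and 0, hard stop at 0.32; the plate meets the book near -1.5. One tooth is 0.116 rad.
- lever (a joint): Throw of the pawl lever, rad: 0 = pawl sprung into the ratchet, 0.7 = fully over (stop), pawl sprung outwards. Its pin lies along y at press x = -62, z = 208 mm; the knob goes towards press -x, takes about 4 N and stays put. The teeth are undercut: under load the pawl stays jammed until the crank is wound up about 0.05 rad.
- lever_knob (a point): Centre of the lever's upright black knob, 16 mm thick, 26 mm tall, 62 mm from the lever's pin, at press y = -10 mm. Leans 0.35 rad to press +x at lever 0 and 0.35 rad to -x at 0.7. Knob axis points away from the pin.
- pawl_tip (a point): Point of the steel pawl on top of the ratchet wheel (120 mm across), about 204 mm above the bench when in a tooth, up to 210 mm riding over teeth, about 228 mm when sprung clear with the lever fully over.
- plate: Steel press plate, 150 x 120 x 14 mm, 2.2 to 3.5 kg, sliding straight up and down on a rack that the crank drives. Origin: centre of its underside, about 97 to 120 mm above the bench at the start.
- book: Loose blue bound book, 150 x 105 x 45 mm, lying on the bed, its underside 30 mm and its top 75 mm above the bench. Origin: centre of its underside.
- spray: Blue bottle with a white cap, 68 mm across, 170 mm tall, standing on the bench, to be left alone. Origin: centre of its foot.
- jar: Small jar, 64 mm across, 75 mm tall, standing on the bench, to be left alone. Origin: centre of its foot.
- brush: Flat brush, 200 mm long, lying on the bench, to be left alone. Origin: on the bench under its middle.
Things that resemble listed ones, but are neither listed nor needed, are in the scene too. Several things have the shape of the book; the one meant has the colours described above.

How it is judged:
By the outcome, as a careful person would: the job done as asked, in the order asked, and still so for the second after the job is handed in, with the robot touching nothing.
It also fails if it takes over 61 s, if anything falls off the work surface, if the arm or the gripper's body presses on something with over 40 N, if the wrist force passes 120 N, or if a joint passes its speed limit or range.

## Working session

There is one attempt and no reset: what is moved stays moved. The work goes in short steps, Python scripts to look and compute and a shell command to move; the robot and the scene stay as the last step left them, time stands still between calls to the robot, and variables do not carry over. Pictures are saved under pics/ and viewed, at most 10 in all, crops included, and the job is handed in when it is done.

```bash
mkdir -p pics; ls; python3 - <<'E'
from cell import env
import cv2,numpy as np
for n in("scene","side"):
    i=env.read_camera(n);cv2.imwrite(f"pics/{n}0.png",cv2.resize(i[:,:,::-1],(800,600),interpolation=cv2.INTER_CUBIC))
    c=env.camera_info(n);print(n,c)
print(env.get_state())
E
```

```text
pics
scene {'fx': 433.60777115533614, 'fy': 433.60777115533614, 'cx': 274.9260989794722, 'cy': 208.8412638092939, 'R': array([[-0.05435866,  0.99832154, -0.01998112],
       [ 0.54336543,  0.01278594, -0.83939891],
       [-0.83773453, -0.05648565, -0.54314844]]), 't': array([ 0.02197652, -0.14002907,  1.59317375])}
side {'fx': 382.5457162288215, 'fy': 382.5457162288215, 'cx': 281.1459491513738, 'cy': 208.18710590467205, 'R': array([[-0.95275641, -0.30328152, -0.01659959],
       [-0.15806226,  0.54173652, -0.82555307],
       [ 0.25936759, -0.78392721, -0.5640803 ]]), 't': array([0.51159738, 0.20894247, 1.21099283])}
{'time': 0.1, 'joint_positions': array([-1.46950617e+00,  2.07340330e-01,  1.54280495e+00,  2.56427414e-05,
        1.39353025e+00, -1.50484484e-01]), 'dq': array([-1.43183683e-03, -1.06492866e-03, -1.89245957e-03,  7.93992951e-05,
       -7.50421165e-04, -1.60222104e-03]), 'joint_torque': array([ 1.01450660e-04, -3.71864605e+01, -2.82295150e+01,  7.00033992e-02,
        3.11534980e-02, -5.16517730e-05]), 'eef_pos': array([ 0.14317632, -0.55612623,  0.20440671]), 'eef_rot': array([-3.13953710e+00, -3.37204229e-04,  2.51769749e-01]), 'force': array([-0.12660034, -0.34589713, -0.12183562]), 'ft_torque': array([ 0.01387794,  0.01077315, -0.00295657]), 'grasp_force': 0.0, 'gripper_width': 1.0027435857310512}
```

View pics/scene0.png

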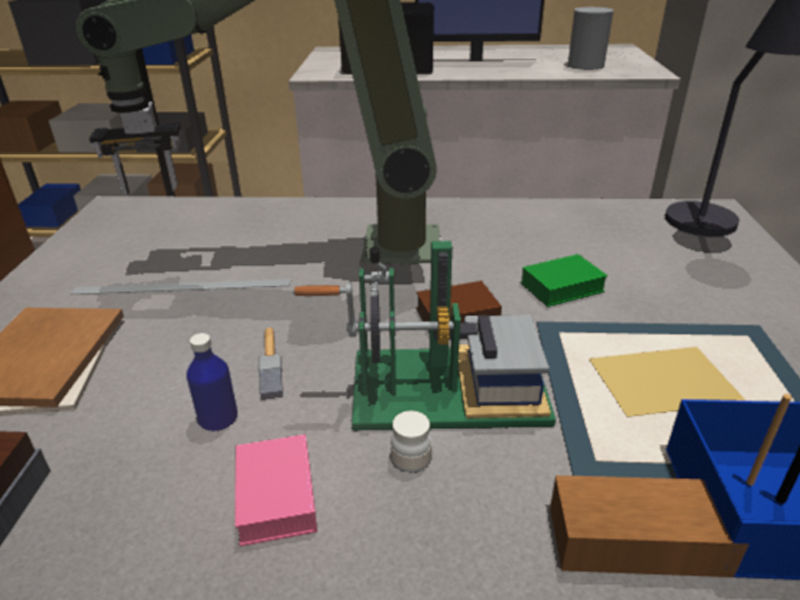

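View pics/side0.png

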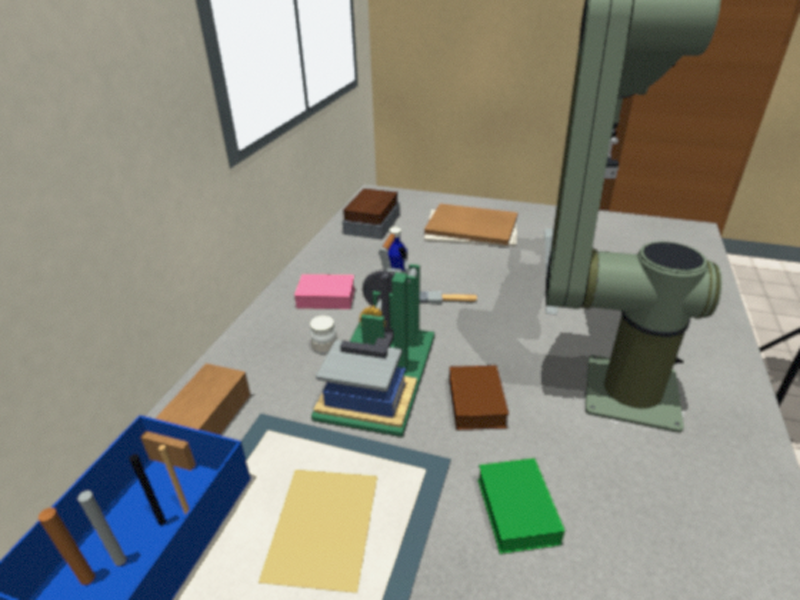

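```bash
python3 - <<'E'
from cell import env
import cv2
i=env.read_camera("scene")[:,:,::-1]
a=cv2.resize(i[165:305,195:395],(800,560),interpolation=cv2.INTER_CUBIC)
cv2.imwrite("pics/c1.png",a)
i=env.read_camera("side")[:,:,::-1]
a=cv2.resize(i[150:310,210:350],(525,600),interpolation=cv2.INTER_CUBIC)
cv2.imwrite("pics/c2.png",a)
E
```

```text
(no output)
```

View pics/c1.png

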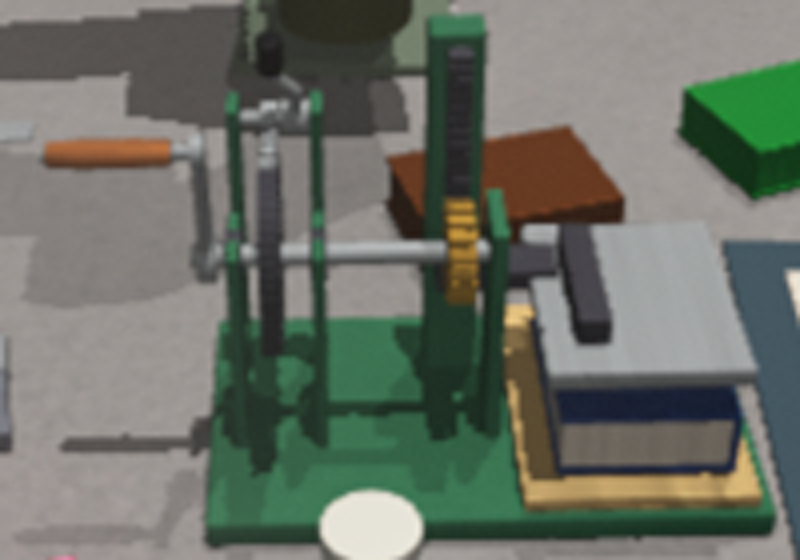

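View pics/c2.png

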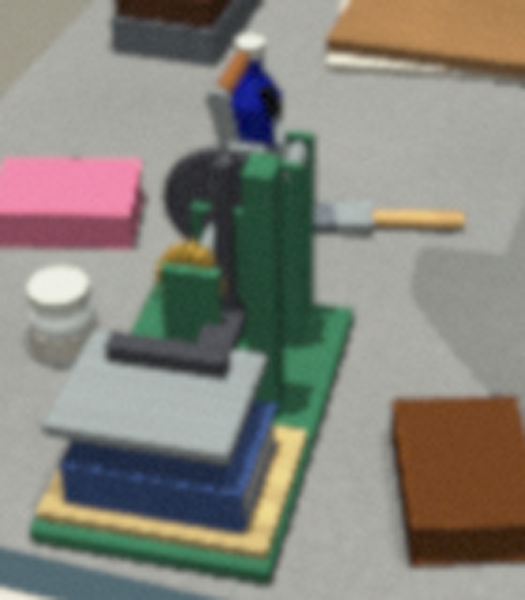

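```bash
cat > fit.py <<'E'
import numpy as np
from scipy.optimize import least_squares
from cell import env
C={n:env.camera_info(n) for n in("scene","side")}
def proj(n,X):
    c=C[n];p=c["R"]@X+c["t"];return np.array([c["fx"]*p[0]/p[2]+c["cx"],c["fy"]*p[1]/p[2]+c["cy"]])
S=lambda x,y:np.array([195+x/4,165+y/4])
D=lambda x,y:np.array([210+x/3.75,150+y/3.75])
def world(P,x,y,z):
    c,s=np.cos(P[2]),np.sin(P[2]);return np.array([P[0]+c*x-s*y,P[1]+s*x+c*y,z])
def grip(q,y):return .085*np.sin(q+.75),y,.15+.085*np.cos(q+.75)
k=(-.062+.062*np.sin(.35),-.01,.208+.062*np.cos(.35))
def res(P):
    x0,y0,th,q,bx,by=P
    W=lambda *a:world(P,*a); b=lambda i,j,z:W(bx+.1*i,by+.17*j,z)
    o=[("scene",W(*grip(q,-.135)),S(45,153)),("scene",W(*grip(q,-.065)),S(172,152)),("scene",W(*k),S(270,53)),
     ("scene",b(1,-1,0),S(208,545)),("scene",b(1,1,0),S(772,535)),("scene",b(-1,-1,.02),S(222,320)),
     ("side",b(-1,-1,.02),D(352,312)),("side",b(-1,1,0),D(270,580)),("side",b(1,1,0),D(32,537)),("side",W(*grip(q,-.1)),D(235,70)),("scene",b(1,-1,.02),S(206,528)),("scene",b(1,1,.02),S(773,518))]
    r=[proj(n,X)-p for n,X,p in o]
    ax=proj("scene",W(0,0,.15)); a=S(285,253);d=S(450,251)-a
    r.append(np.array([(d[0]*(ax-a)[1]-d[1]*(ax-a)[0])/np.hypot(*d)*2]))
    return np.concatenate(r)
if __name__=="__main__":
    f=least_squares(res,[.6,0,0,-.5,0,.05],loss="soft_l1")
    print(f.x.round(4));print(f.fun[:-1].reshape(-1,2).round(1),f.fun[-1]) if len(f.fun)%2 else 0
    P=f.x
    print("grip",world(P,*grip(P[3],-.1)),"knob",world(P,*k),"axle",world(P,0,0,.15))
    for d in(0,.05):print(world(P,*grip(P[3]+d,-.1)))
E
python3 fit.py
```

```text
[ 0.5751 -0.0045  0.0641 -0.5657 -0.0089  0.1139]
[[ 0.3  0.1]
 [-0.2 -0.3]
 [-0.3 -1. ]
 [-0.9  1. ]
 [ 0.5  0.5]
 [-1.5 -0.6]
 [ 0.6 -2.3]
 [-0.1  1.5]
 [-0.9  1.3]
 [-0.2  0.5]
 [-0.9 -0.8]
 [ 1.3 -1.4]] 0.3430296296368036
grip [ 0.59701414 -0.10324739  0.23355995] knob [ 0.53504625 -0.01703861  0.26624111] axle [ 0.57506262 -0.0044503   0.15      ]
[ 0.59701414 -0.10324739  0.23355995]
[ 0.60116239 -0.10298121  0.23267685]
```

```bash
cat > go.py <<'E'
import sys,numpy as np
from scipy.spatial.transform import Rotation as Ro
from cell import env
PX,PY,TH=.5751,-.0045,.0641
def W(x,y,z):
    c,s=np.cos(TH),np.sin(TH);return np.array([PX+c*x-s*y,PY+s*x+c*y,z])
def st():
    s=env.get_state();R=Ro.from_euler("xyz",s["eef_rot"]);d=s["eef_pos"]-[PX,PY,0]
    c,n=np.cos(TH),np.sin(TH)
    print("t",round(s["time"],2),"press-frame TCP mm",(1e3*np.array([c*d[0]+n*d[1],-n*d[0]+c*d[1],d[2]])).round(1),"rot",s["eef_rot"].round(3),"F",s["force"].round(1),"w",round(s["gripper_width"]*94,1),"gf",round(s["grasp_force"],1))
    return s,R
def to(x,y,z,R1=Ro.from_euler("xyz",[np.pi,0,np.pi/2+TH])):
    s,R=st();p=W(x/1e3,y/1e3,z/1e3)
    print((x,y,z),"shift mm",(1e3*R.inv().apply(p-s["eef_pos"])).round(1),"turn deg",np.degrees((R.inv()*R1).as_rotvec()).round(1))
if __name__=="__main__":
    st()
    for a in sys.argv[1:]: to(*map(float,a.split(",")))
E
python3 go.py 5,-10,400 5,-10,254
python3 - <<'E'
# height of column top
from fit import *
P=[.5751,-.0045,.0641,0,0,0]
for z in(.25,.3,.35,.4):print(z,[ (proj("scene",world(P,x,.115,z))-[195,165])*4 for x in(-.08,-.04)],[(proj("side",world(P,x,.115,z))-[210,150])*3.75 for x in(-.08,-.04)])
E
```

```text
t 0.2 press-frame TCP mm [-466.4 -523.1  204.7] rot [-3.14  -0.     0.252] F [0.2 0.3 0.2] w 93.9 gf 0.0
t 0.2 press-frame TCP mm [-466.4 -523.1  204.7] rot [-3.14  -0.     0.252] F [0.2 0.3 0.2] w 93.9 gf 0.0
(5.0, -10.0, 400.0) shift mm [ 558.9 -416.4 -194.6] turn deg [ -0.1  -0.1 -79.2]
t 0.2 press-frame TCP mm [-466.4 -523.1  204.7] rot [-3.14  -0.     0.252] F [0.2 0.3 0.2] w 93.9 gf 0.0
(5.0, -10.0, 254.0) shift mm [ 558.8 -416.1  -48.6] turn deg [ -0.1  -0.1 -79.2]
0.25 [array([478.42788322,  36.59366886]), array([484.37738608,  69.31076385])] [array([280.59155065, 195.5313087 ]), array([230.88868699, 189.40995127])]
0.3 [array([480.96611136, -38.7958101 ]), array([487.16696482,  -7.75234611])] [array([279.85336402, 140.41155191]), array([228.87503578, 134.55276615])]
0.35 [array([ 483.64382038, -118.32809656]), array([490.11522867, -89.1991893 ])] [array([279.07580882,  82.35217888]), array([226.75483429,  76.79286949])]
0.4 [array([ 486.47283223, -202.35432194]), array([ 493.23611423, -175.41476901])] [array([278.25564941,  21.1115861 ]), array([224.51939568,  15.89360918])]
```

```bash
python3 -m pendant '[{"z":-0.05,"grip":0},{"z":-0.1,"x":0.03},{"z":-0.15,"x":0.08,"y":-0.03,"az":-8},{"z":-0.19,"x":0.12,"y":-0.06,"az":-16},{"z":-0.195,"x":0.16,"y":-0.09,"az":-24},{"z":-0.195,"x":0.2,"y":-0.12,"az":-32},{"z":-0.195,"x":0.24,"y":-0.15,"az":-40},{"z":-0.195,"x":0.28,"y":-0.18,"az":-48},{"z":-0.195,"x":0.32,"y":-0.21,"az":-56},{"z":-0.195,"x":0.36,"y":-0.24,"az":-64}]' 10; python3 go.py 5,-10,400
```

```text
t 0.2 press-frame TCP mm [-466.4 -523.1  204.7] rot [-3.14  -0.     0.252] F [0.2 0.3 0.2] w 93.9 gf 0.0
t 0.2 press-frame TCP mm [-466.4 -523.1  204.7] rot [-3.14  -0.     0.252] F [0.2 0.3 0.2] w 93.9 gf 0.0
(5.0, -10.0, 400.0) shift mm [ 558.9 -416.4 -194.6] turn deg [ -0.1  -0.1 -79.2]validation failed for argument at $[0]...
```

```bash
python3 -m pendant '[{"x":0,"y":0,"z":-0.05,"ax":0,"ay":0,"az":0,"grip":0},{"x":0.03,"y":0,"z":-0.09,"ax":0,"ay":0,"az":0,"grip":0},{"x":0.06,"y":-0.02,"z":-0.13,"ax":0,"ay":0,"az":-8,"grip":0},{"x":0.09,"y":-0.04,"z":-0.165,"ax":0,"ay":0,"az":-16,"grip":0},{"x":0.12,"y":-0.07,"z":-0.19,"ax":0,"ay":0,"az":-24,"grip":0},{"x":0.16,"y":-0.1,"z":-0.195,"ax":0,"ay":0,"az":-32,"grip":0},{"x":0.2,"y":-0.13,"z":-0.195,"ax":0,"ay":0,"az":-40,"grip":0},{"x":0.24,"y":-0.16,"z":-0.195,"ax":0,"ay":0,"az":-48,"grip":0},{"x":0.28,"y":-0.19,"z":-0.195,"ax":0,"ay":0,"az":-56,"grip":0},{"x":0.32,"y":-0.22,"z":-0.195,"ax":0,"ay":0,"az":-64,"grip":0}]' 10; python3 go.py 5,-10,400
```

```text
time: 1.2
eef_pos: [0.3972, -0.2646, 0.4005]
eef_rot: [3.141, 0.0, 1.374]
force: [0.9, 0.3, -0.0]
gripper_width: 0.182
grasp_force: 0.0
t 1.2 press-frame TCP mm [-194.2 -248.2  400.5] rot [3.141 0.    1.374] F [ 0.9  0.3 -0. ] w 17.1 gf 0.0
t 1.2 press-frame TCP mm [-194.2 -248.2  400.5] rot [3.141 0.    1.374] F [ 0.9  0.3 -0. ] w 17.1 gf 0.0
(5.0, -10.0, 400.0) shift mm [281.5 131.1   0.4] turn deg [  0.    0.  -14.9]
```

```bash
python3 -m pendant '[{"x":0.04,"y":0.019,"z":0,"ax":0,"ay":0,"az":-5,"grip":0},{"x":0.08,"y":0.038,"z":0,"ax":0,"ay":0,"az":-10,"grip":0},{"x":0.12,"y":0.057,"z":0,"ax":0,"ay":0,"az":-15,"grip":0},{"x":0.16,"y":0.076,"z":0,"ax":0,"ay":0,"az":-15,"grip":0},{"x":0.2,"y":0.095,"z":0,"ax":0,"ay":0,"az":-15,"grip":0},{"x":0.24,"y":0.114,"z":0,"ax":0,"ay":0,"az":-15,"grip":0},{"x":0.281,"y":0.131,"z":0,"ax":0,"ay":0,"az":-15,"grip":0},{"x":0.281,"y":0.131,"z":0.03,"ax":0,"ay":0,"az":-15,"grip":0},{"x":0.281,"y":0.131,"z":0.03,"ax":0,"ay":0,"az":-15,"grip":0}]' 10; python3 go.py 5,-10,254
python3 - <<'E'
from cell import env
import cv2
i=env.read_camera("wrist")[:,:,::-1];cv2.imwrite("pics/w1.png",i)
print(env.camera_info("wrist"))
E
```

```text
time: 2.1
eef_pos: [0.5794, -0.0159, 0.3654]
eef_rot: [-3.132, -0.002, 1.633]
force: [0.0, -0.6, -0.4]
gripper_width: 0.001
grasp_force: 0.0
t 2.1 press-frame TCP mm [  3.6 -11.6 365.4] rot [-3.132e+00 -2.000e-03  1.633e+00] F [ 0.  -0.6 -0.4] w 0.1 gf 0.0
t 2.1 press-frame TCP mm [  3.6 -11.6 365.4] rot [-3.132e+00 -2.000e-03  1.633e+00] F [ 0.  -0.6 -0.4] w 0.1 gf 0.0
(5.0, -10.0, 254.0) shift mm [  1.4   2.4 111.4] turn deg [-0.5 -0.1 -0.1]
{'fx': 345.04653246213053, 'fy': 345.04653246213053, 'cx': 279.148531231449, 'cy': 206.86124196069136, 'R': array([[ 0.99807912,  0.06155197, -0.00703021],
       [ 0.06104518, -0.95776835,  0.28098624],
       [ 0.01056194, -0.28087566, -0.95968605]]), 't': array([-0.57492465, -0.12575613,  0.53761747])}
```

View pics/w1.png

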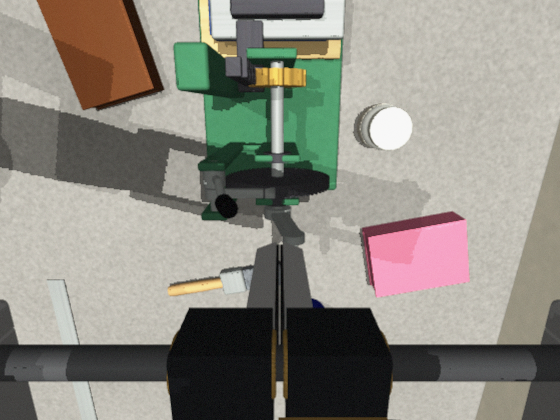

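```bash
python3 - <<'E'
import numpy as np,go
from cell import env
c=env.camera_info("wrist")
for n,p in dict(knob=(-.041,-.01,.266),ktop=(-.0365,-.01,.278),axleY20=(0,.04,.15),tcp=(.0036,-.0116,.3654),grip=(.0156,-.07,.234)).items():
    q=c["R"]@go.W(*p)+c["t"];print(n,c["fx"]*q[0]/q[2]+c["cx"],c["fy"]*q[1]/q[2]+c["cy"])
E
```

```text
knob 227.2371729499527 204.52558817903198
ktop 230.52254509940855 208.564045558809
axleY20 277.05825794782527 133.75588635946988
tcp 278.89315468429254 254.83891872479128
grip 292.2663138173983 254.14566974643805
```

```bash
python3 -m pendant '[{"x":0.001,"y":0.002,"z":0.04,"ax":0,"ay":0,"az":0,"grip":0},{"x":0.001,"y":0.002,"z":0.08,"ax":0,"ay":0,"az":0,"grip":0},{"x":0.001,"y":0.002,"z":0.108,"ax":0,"ay":0,"az":0,"grip":0},{"x":0.001,"y":0.002,"z":0.108,"ax":0,"ay":0,"az":0,"grip":0},{"x":0.001,"y":-0.01,"z":0.108,"ax":0,"ay":0,"az":0,"grip":0},{"x":0.001,"y":-0.02,"z":0.108,"ax":0,"ay":0,"az":0,"grip":0},{"x":0.001,"y":-0.028,"z":0.108,"ax":0,"ay":0,"az":0,"grip":0},{"x":0.001,"y":-0.036,"z":0.108,"ax":0,"ay":0,"az":0,"grip":0}]'; python3 go.py -55,-10,254
```

```text
time: 2.95
eef_pos: [0.5484, -0.0191, 0.2671]
eef_rot: [3.129, 0.002, 1.63]
force: [6.5, 0.5, 9.9]
gripper_width: 0.005
grasp_force: 5.8
t 2.95 press-frame TCP mm [-27.6 -12.9 267.1] rot [3.129e+00 2.000e-03 1.630e+00] F [6.5 0.5 9.9] w 0.4 gf 5.8
t 2.95 press-frame TCP mm [-27.6 -12.9 267.1] rot [3.129e+00 2.000e-03 1.630e+00] F [6.5 0.5 9.9] w 0.4 gf 5.8
(-55.0, -10.0, 254.0) shift mm [  2.8 -27.6  12.8] turn deg [ 0.7  0.1 -0.3]
```

```bash
python3 -m pendant '[{"x":0,"y":0,"z":0,"ax":0,"ay":0,"az":0,"grip":0}]'; python3 go.py -55,-10,254;python3 - <<'E'
from cell import env
import cv2
i=env.read_camera("wrist")[130:280,150:350,::-1];j=env.read_camera("scene")[150:270,195:355,::-1]
cv2.imwrite("pics/w2.png",cv2.hconcat([cv2.resize(i,(400,300)),cv2.resize(j,(400,300))]))
E
```

```text
time: 3.05
eef_pos: [0.5476, -0.0191, 0.2675]
eef_rot: [3.13, 0.002, 1.63]
force: [2.7, 1.3, 7.3]
gripper_width: 0.007
grasp_force: 3.4
t 3.05 press-frame TCP mm [-28.4 -12.9 267.5] rot [3.13e+00 2.00e-03 1.63e+00] F [2.7 1.3 7.3] w 0.7 gf 3.4
t 3.05 press-frame TCP mm [-28.4 -12.9 267.5] rot [3.13e+00 2.00e-03 1.63e+00] F [2.7 1.3 7.3] w 0.7 gf 3.4
(-55.0, -10.0, 254.0) shift mm [  2.8 -26.8  13.2] turn deg [ 0.6  0.1 -0.3]
```

View pics/w2.png

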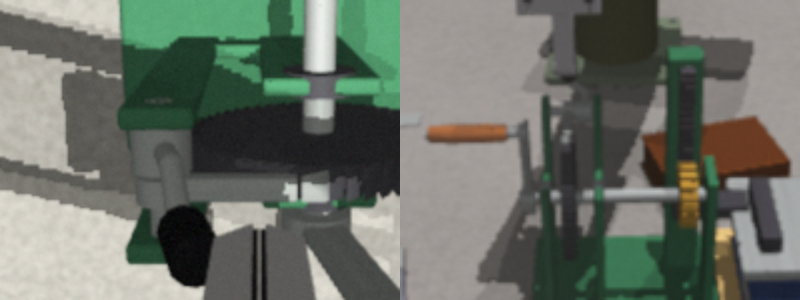

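```bash
python3 -m pendant '[{"x":0.002,"y":-0.006,"z":0,"ax":0,"ay":0,"az":0,"grip":0},{"x":0.002,"y":-0.012,"z":0,"ax":0,"ay":0,"az":0,"grip":0},{"x":0.002,"y":-0.018,"z":0.003,"ax":0,"ay":0,"az":0,"grip":0},{"x":0.002,"y":-0.023,"z":0.005,"ax":0,"ay":0,"az":0,"grip":0},{"x":0.002,"y":-0.028,"z":0.007,"ax":0,"ay":0,"az":0,"grip":0}]'; python3 go.py -62,-10,254
```

```text
time: 3.65
eef_pos: [0.5273, -0.0205, 0.2704]
eef_rot: [3.109, 0.009, 1.63]
force: [7.9, -2.4, 19.7]
gripper_width: 0.007
grasp_force: 7.2
t 3.65 press-frame TCP mm [-48.7 -12.9 270.4] rot [3.109 0.009 1.63 ] F [ 7.9 -2.4 19.7] w 0.6 gf 7.2
t 3.65 press-frame TCP mm [-48.7 -12.9 270.4] rot [3.109 0.009 1.63 ] F [ 7.9 -2.4 19.7] w 0.6 gf 7.2
(-62.0, -10.0, 254.0) shift mm [  3.  -13.8  15.9] turn deg [ 1.9  0.5 -0.3]
```

```bash
python3 -m pendant '[{"x":0.003,"y":0.008,"z":-0.012,"ax":0,"ay":0,"az":0,"grip":0},{"x":0.003,"y":0.025,"z":-0.012,"ax":0,"ay":0,"az":0,"grip":0},{"x":0.003,"y":0.035,"z":-0.012,"ax":0,"ay":0,"az":0,"grip":0},{"x":0.003,"y":0.035,"z":-0.012,"ax":0,"ay":0,"az":0,"grip":0}]'; python3 go.py -10,-10,250;python3 - <<'E'
from cell import env
import cv2,numpy as np,go
i=env.read_camera("wrist")[100:300,130:350,::-1]
cv2.imwrite("pics/w3.png",cv2.resize(i,(660,600)))
c=env.camera_info("wrist")
for L in np.arange(0,.71,.1):
    a=L-.35;r=.075
    q=c["R"]@go.W(-.062-r*np.sin(a),-.01,.208+r*np.cos(a))+c["t"];print(L,3*(c["fx"]*q[0]/q[2]+c["cx"]-130),3*(c["fy"]*q[1]/q[2]+c["cy"]-100))
E
```

```text
time: 4.05
eef_pos: [0.5523, -0.0133, 0.2678]
eef_rot: [3.141, 0.0, 1.631]
force: [-0.2, 0.2, -0.7]
gripper_width: 0.004
grasp_force: 0.0
t 4.05 press-frame TCP mm [-23.4  -7.3 267.8] rot [3.141 0.    1.631] F [-0.2  0.2 -0.7] w 0.3 gf 0.0
t 4.05 press-frame TCP mm [-23.4  -7.3 267.8] rot [3.141 0.    1.631] F [-0.2  0.2 -0.7] w 0.3 gf 0.0
(-10.0, -10.0, 250.0) shift mm [-2.7 13.4 17.8] turn deg [ 0.   0.  -0.2]
0.0 380.5098387496742 515.348202459562
0.1 339.35678934274443 521.2101345060071
0.2 296.77768121663246 525.2575467695212
0.30000000000000004 253.6635123603441 527.36047928336
0.4 210.94874066544327 527.4506929232944
0.5 169.56295131074296 525.5268773364494
0.6000000000000001 130.38217721197992 521.6546711180081
0.7000000000000001 94.18517470309976 515.9614972353863
```

View pics/w3.png

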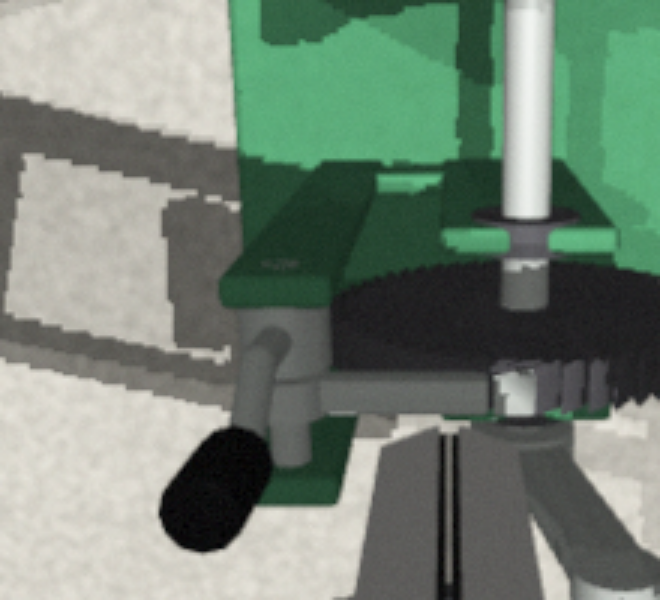

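```bash
python3 -m pendant '[{"x":-0.003,"y":0,"z":0.016,"ax":0,"ay":0,"az":0,"grip":0},{"x":-0.003,"y":0,"z":0.016,"ax":0,"ay":0,"az":0,"grip":0},{"x":-0.003,"y":-0.01,"z":0.016,"ax":0,"ay":0,"az":0,"grip":0},{"x":-0.003,"y":-0.018,"z":0.016,"ax":0,"ay":0,"az":0,"grip":0},{"x":-0.003,"y":-0.024,"z":0.016,"ax":0,"ay":0,"az":0,"grip":0},{"x":-0.003,"y":-0.029,"z":0.016,"ax":0,"ay":0,"az":0,"grip":0},{"x":-0.003,"y":-0.034,"z":0.016,"ax":0,"ay":0,"az":0,"grip":0},{"x":-0.003,"y":-0.038,"z":0.016,"ax":0,"ay":0,"az":0,"grip":0}]'; python3 go.py -62,-10,252
```

```text
time: 4.9
eef_pos: [0.5145, -0.0185, 0.252]
eef_rot: [3.139, 0.0, 1.631]
force: [4.2, 0.8, -1.8]
gripper_width: -0.0
grasp_force: 1.9
t 4.9 press-frame TCP mm [-61.4 -10.  252. ] rot [3.139 0.    1.631] F [ 4.2  0.8 -1.8] w -0.0 gf 1.9
t 4.9 press-frame TCP mm [-61.4 -10.  252. ] rot [3.139 0.    1.631] F [ 4.2  0.8 -1.8] w -0.0 gf 1.9
(-62.0, -10.0, 252.0) shift mm [ 0.  -0.6 -0.1] turn deg [ 0.1  0.  -0.2]
```

Clean now; push on until the stop shows as a force rise.

```bash
python3 -m pendant '[{"x":0,"y":-0.004,"z":0,"ax":0,"ay":0,"az":0,"grip":0},{"x":0,"y":-0.006,"z":0,"ax":0,"ay":0,"az":0,"grip":0},{"x":0,"y":-0.006,"z":0,"ax":0,"ay":0,"az":0,"grip":0}]'; python3 go.py
```

```text
time: 5.2
eef_pos: [0.5129, -0.0186, 0.2531]
eef_rot: [3.129, 0.0, 1.631]
force: [14.1, 1.9, -3.5]
gripper_width: 0.006
grasp_force: 5.9
t 5.2 press-frame TCP mm [-63.  -10.1 253.1] rot [3.129 0.    1.631] F [14.1  1.9 -3.5] w 0.6 gf 5.9
```

```bash
python3 -m pendant '[{"x":0,"y":-0.003,"z":0,"ax":0,"ay":0,"az":0,"grip":0},{"x":0,"y":-0.003,"z":0,"ax":0,"ay":0,"az":0,"grip":0}]'; python3 go.py
```

```text
time: 5.4
eef_pos: [0.5125, -0.0187, 0.2539]
eef_rot: [3.122, 0.0, 1.631]
force: [18.9, 2.8, -5.9]
gripper_width: 0.005
grasp_force: 8.3
t 5.4 press-frame TCP mm [-63.4 -10.2 253.9] rot [3.122 0.    1.631] F [18.9  2.8 -5.9] w 0.5 gf 8.3
```

```bash
python3 -m pendant '[{"x":0,"y":0.025,"z":0,"ax":0,"ay":0,"az":0,"grip":0},{"x":0,"y":0.045,"z":-0.03,"ax":0,"ay":0,"az":0,"grip":0.03},{"x":-0.02,"y":0.06,"z":-0.075,"ax":0,"ay":0,"az":0,"grip":0.06},{"x":-0.06,"y":0.07,"z":-0.09,"ax":0,"ay":0,"az":0,"grip":0.06},{"x":-0.09,"y":0.086,"z":-0.09,"ax":0,"ay":0,"az":0,"grip":0.06},{"x":-0.09,"y":0.086,"z":-0.09,"ax":0,"ay":0,"az":0,"grip":0.06},{"x":-0.09,"y":0.086,"z":-0.09,"ax":0,"ay":0,"az":0,"grip":0.06}]' 10; python3 go.py 15.6,-100,214.6;python3 - <<'E'
from cell import env
import cv2,numpy as np,go
I=env.read_camera("wrist")[:,:,::-1]
J=env.read_camera("scene")[160:270,195:305,::-1]
cv2.imwrite("pics/w4.png",cv2.hconcat([cv2.resize(I,(400,300)),cv2.resize(J,(400,400))[:300]]))
c=env.camera_info("wrist")
for n,p in dict(g1=(.0156,-.135,.2336),g2=(.0156,-.065,.2336),k=(-.083,-.01,.266)).items():
    q=c["R"]@go.W(*p)+c["t"];print(n,400/560*(c["fx"]*q[0]/q[2]+c["cx"]),300/420*(c["fy"]*q[1]/q[2]+c["cy"]))
E
```

```text
time: 6.1
eef_pos: [0.5952, -0.104, 0.3404]
eef_rot: [-3.138, -0.001, 1.629]
force: [-0.1, -0.2, -0.1]
gripper_width: 0.479
grasp_force: 0.0
t 6.1 press-frame TCP mm [  13.7 -100.6  340.4] rot [-3.138e+00 -1.000e-03  1.629e+00] F [-0.1 -0.2 -0.1] w 45.0 gf 0.0
t 6.1 press-frame TCP mm [  13.7 -100.6  340.4] rot [-3.138e+00 -1.000e-03  1.629e+00] F [-0.1 -0.2 -0.1] w 45.0 gf 0.0
(15.6, -100.0, 214.6) shift mm [  0.4   2.4 125.8] turn deg [-0.2 -0.1 -0.3]
g1 201.4029615131293 174.21968904213063
g2 201.36825697669732 118.70715560437353
k 101.35594189806258 69.01523794410443
```

View pics/w4.png

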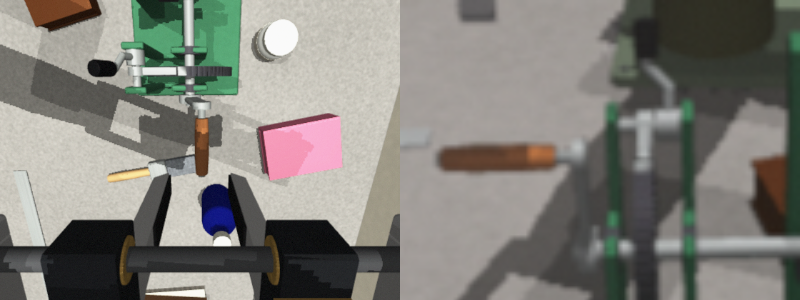

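```bash
python3 -m pendant '[{"x":0,"y":0.002,"z":0.04,"ax":0,"ay":0,"az":0,"grip":0.05},{"x":0,"y":0.002,"z":0.08,"ax":0,"ay":0,"az":0,"grip":0.05},{"x":0,"y":0.002,"z":0.11,"ax":0,"ay":0,"az":0,"grip":0.05},{"x":0,"y":0.002,"z":0.125,"ax":0,"ay":0,"az":0,"grip":0.05},{"x":0,"y":0.002,"z":0.126,"ax":0,"ay":0,"az":0,"grip":0.05},{"x":0,"y":0.002,"z":0.126,"ax":0,"ay":0,"az":0,"grip":0.03},{"x":0,"y":0.002,"z":0.126,"ax":0,"ay":0,"az":0,"grip":0.02}]' 30; python3 go.py 15.6,-100,214.6
```

```text
time: 6.9
eef_pos: [0.5997, -0.1038, 0.2181]
eef_rot: [3.138, 0.002, 1.631]
force: [-0.9, 0.4, 0.6]
gripper_width: 0.398
grasp_force: 0.0
t 6.9 press-frame TCP mm [  18.2 -100.7  218.1] rot [3.138e+00 2.000e-03 1.631e+00] F [-0.9  0.4  0.6] w 37.4 gf 0.0
t 6.9 press-frame TCP mm [  18.2 -100.7  218.1] rot [3.138e+00 2.000e-03 1.631e+00] F [-0.9  0.4  0.6] w 37.4 gf 0.0
(15.6, -100.0, 214.6) shift mm [ 0.7 -2.6  3.5] turn deg [ 0.2  0.1 -0.2]
```

```bash
python3 -m pendant '[{"x":0,"y":-0.002,"z":0.003,"ax":0,"ay":0,"az":0,"grip":0},{"x":0,"y":-0.002,"z":0.003,"ax":0,"ay":0,"az":0,"grip":0},{"x":0,"y":-0.002,"z":0.003,"ax":0,"ay":0,"az":0,"grip":0},{"x":0,"y":-0.002,"z":0.003,"ax":0,"ay":0,"az":0,"grip":0},{"x":0,"y":-0.002,"z":0.003,"ax":0,"ay":0,"az":0,"grip":0}]' 30; python3 go.py 15.6,-100,214.6
```

```text
time: 7.4
eef_pos: [0.5972, -0.1039, 0.2132]
eef_rot: [3.139, 0.0, 1.631]
force: [2.9, 0.4, 1.4]
gripper_width: 0.168
grasp_force: 30.0
t 7.4 press-frame TCP mm [  15.7 -100.6  213.2] rot [3.139 0.    1.631] F [2.9 0.4 1.4] w 15.8 gf 30.0
t 7.4 press-frame TCP mm [  15.7 -100.6  213.2] rot [3.139 0.    1.631] F [2.9 0.4 1.4] w 15.8 gf 30.0
(15.6, -100.0, 214.6) shift mm [ 0.6 -0.1 -1.4] turn deg [ 0.1  0.  -0.2]
```

```bash
python3 -m pendant '[{"x":0,"y":0.002,"z":0.0003,"ax":0,"ay":0,"az":0,"grip":0},{"x":0,"y":0.004,"z":0.0007,"ax":0,"ay":0,"az":0,"grip":0},{"x":0,"y":0.006,"z":0.001,"ax":0,"ay":0,"az":0,"grip":0},{"x":0,"y":0.006,"z":0.001,"ax":0,"ay":0,"az":0,"grip":0}]' 40; python3 go.py
```

```text
time: 7.8
eef_pos: [0.6001, -0.1037, 0.2124]
eef_rot: [-3.136, 0.0, 1.631]
force: [-6.2, 0.1, 7.7]
gripper_width: 0.17
grasp_force: 40.0
t 7.8 press-frame TCP mm [  18.6 -100.6  212.4] rot [-3.136  0.     1.631] F [-6.2  0.1  7.7] w 16.0 gf 40.0
```

```bash
python3 -m pendant '[{"x":0,"y":0.001,"z":-0.0005,"ax":0,"ay":0,"az":0,"grip":0},{"x":0,"y":0.002,"z":-0.0005,"ax":0,"ay":0,"az":0,"grip":0},{"x":0,"y":0.003,"z":-0.0005,"ax":0,"ay":0,"az":0,"grip":0},{"x":0,"y":0.003,"z":-0.0005,"ax":0,"ay":0,"az":0,"grip":0}]'; python3 go.py; python3 - <<'E'
from cell import env
import cv2
J=env.read_camera("scene")[170:260,230:320,::-1]
I=env.read_camera("side")[180:250,250:320,::-1]
cv2.imwrite("pics/p1.png",cv2.hconcat([cv2.resize(J,(400,400),interpolation=cv2.INTER_CUBIC),cv2.resize(I,(400,400),interpolation=cv2.INTER_CUBIC)]))
E
```

```text
time: 8.2
eef_pos: [0.602, -0.1036, 0.2119]
eef_rot: [-3.133, -0.0, 1.63]
force: [-7.6, -0.5, 6.6]
gripper_width: 0.169
grasp_force: 40.0
t 8.2 press-frame TCP mm [  20.5 -100.6  211.9] rot [-3.133 -0.     1.63 ] F [-7.6 -0.5  6.6] w 15.9 gf 40.0
```

```bash
python3 -m pendant '[{"x":0,"y":0.001,"z":0,"ax":0,"ay":0,"az":0,"grip":0},{"x":0,"y":0.002,"z":0.0002,"ax":0,"ay":0,"az":0,"grip":0},{"x":0,"y":0.002,"z":0.0002,"ax":0,"ay":0,"az":0,"grip":0}]'; python3 go.py; python3 - <<'E'
from cell import env
import cv2,numpy as np,go
J=env.read_camera("scene")[170:260,230:320,::-1]
I=env.read_camera("wrist")[:210,60:340,::-1]
cv2.imwrite("pics/p2.png",cv2.hconcat([cv2.resize(J,(400,400),interpolation=cv2.INTER_CUBIC),cv2.resize(I,(400,400),interpolation=cv2.INTER_CUBIC)]))
c=env.camera_info("scene")
for z in(.204,.21,.228):
    q=c["R"]@go.W(-.0,.004,z)+c["t"];print(z,400/90*(c["fx"]*q[0]/q[2]+c["cx"]-230),400/90*(c["fy"]*q[1]/q[2]+c["cy"]-170))
E
```

```text
time: 8.6
eef_pos: [0.6038, -0.1034, 0.2115]
eef_rot: [-3.133, -0.0, 1.63]
force: [-8.3, -0.5, 5.3]
gripper_width: 0.168
grasp_force: 40.0
t 8.6 press-frame TCP mm [  22.3 -100.6  211.5] rot [-3.133 -0.     1.63 ] F [-8.3 -0.5  5.3] w 15.8 gf 40.0
0.204 172.99372097822143 174.70219978923993
0.21 172.6749686172823 164.97951674802783
0.228 171.7060922061574 135.42654897165033
```

View pics/p2.png

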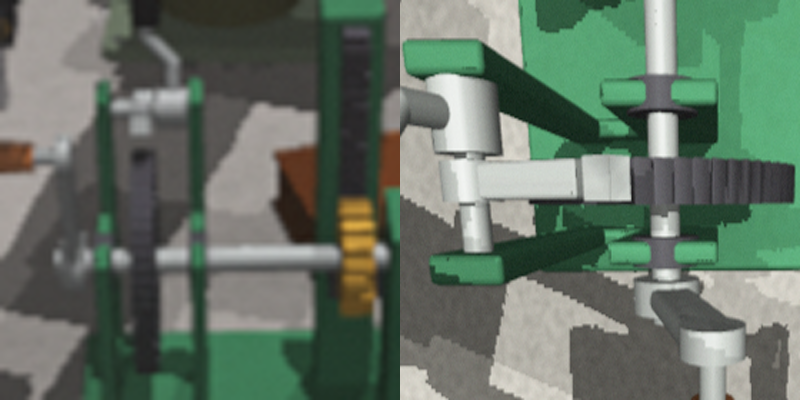

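```bash
python3 -m pendant '[{"x":0,"y":-0.0012,"z":-0.0003,"ax":0,"ay":0,"az":0,"grip":0},{"x":0,"y":-0.0025,"z":-0.0006,"ax":0,"ay":0,"az":0,"grip":0},{"x":0,"y":-0.0037,"z":-0.0009,"ax":0,"ay":0,"az":0,"grip":0},{"x":0,"y":-0.005,"z":-0.0012,"ax":0,"ay":0,"az":0,"grip":0},{"x":0,"y":-0.0062,"z":-0.0014,"ax":0,"ay":0,"az":0,"grip":0},{"x":0,"y":-0.0075,"z":-0.0017,"ax":0,"ay":0,"az":0,"grip":0},{"x":0,"y":-0.0087,"z":-0.0019,"ax":0,"ay":0,"az":0,"grip":0},{"x":0,"y":-0.01,"z":-0.0021,"ax":0,"ay":0,"az":0,"grip":0},{"x":0,"y":-0.0112,"z":-0.0023,"ax":0,"ay":0,"az":0,"grip":0},{"x":0,"y":-0.0125,"z":-0.0024,"ax":0,"ay":0,"az":0,"grip":0}]'; python3 go.py
python3 - <<'E'
import numpy as np
for a,b in((.116,-.034),(-.034,-.184),(-.184,-.334),(-.334,-.484),(-.484,-.634),(-.634,-.784)):
    p=np.linspace(a,b,11)[1:];print(a,[(round(85*(np.sin(t)-np.sin(a)),1),round(-85*(np.cos(t)-np.cos(a)),1)) for t in p])
E
```

```text
time: 9.7
eef_pos: [0.5916, -0.1043, 0.214]
eef_rot: [-3.134, -0.0, 1.63]
force: [-6.9, -0.6, 5.2]
gripper_width: 0.169
grasp_force: 40.0
t 9.7 press-frame TCP mm [  10.  -100.6  214. ] rot [-3.134 -0.     1.63 ] F [-6.9 -0.6  5.2] w 15.9 gf 40.0
0.116 [(np.float64(-1.3), np.float64(-0.1)), (np.float64(-2.5), np.float64(-0.3)), (np.float64(-3.8), np.float64(-0.4)), (np.float64(-5.1), np.float64(-0.4)), (np.float64(-6.4), np.float64(-0.5)), (np.float64(-7.6), np.float64(-0.5)), (np.float64(-8.9), np.float64(-0.6)), (np.float64(-10.2), np.float64(-0.6)), (np.float64(-11.5), np.float64(-0.6)), (np.float64(-12.7), np.float64(-0.5))]
-0.034 [(np.float64(-1.3), np.float64(0.1)), (np.float64(-2.5), np.float64(0.1)), (np.float64(-3.8), np.float64(0.2)), (np.float64(-5.1), np.float64(0.3)), (np.float64(-6.4), np.float64(0.5)), (np.float64(-7.6), np.float64(0.6)), (np.float64(-8.9), np.float64(0.8)), (np.float64(-10.1), np.float64(1.0)), (np.float64(-11.4), np.float64(1.2)), (np.float64(-12.7), np.float64(1.4))]
-0.184 [(np.float64(-1.3), np.float64(0.2)), (np.float64(-2.5), np.float64(0.5)), 
[... 734 characters left out ...]
(-2.2), np.float64(1.2)), (np.float64(-3.3), np.float64(1.9)), (np.float64(-4.4), np.float64(2.5)), (np.float64(-5.5), np.float64(3.2)), (np.float64(-6.6), np.float64(3.9)), (np.float64(-7.7), np.float64(4.6)), (np.float64(-8.7), np.float64(5.3)), (np.float64(-9.8), np.float64(6.0)), (np.float64(-10.8), np.float64(6.8))]
-0.634 [(np.float64(-1.0), np.float64(0.8)), (np.float64(-2.0), np.float64(1.5)), (np.float64(-3.0), np.float64(2.3)), (np.float64(-4.0), np.float64(3.1)), (np.float64(-5.0), np.float64(4.0)), (np.float64(-6.0), np.float64(4.8)), (np.float64(-6.9), np.float64(5.7)), (np.float64(-7.8), np.float64(6.5)), (np.float64(-8.8), np.float64(7.4)), (np.float64(-9.7), np.float64(8.3))]
```

```bash
python3 -m pendant '[{"x":0,"y":-0.0013,"z":-0.0002,"ax":0,"ay":0,"az":0,"grip":0},{"x":0,"y":-0.0025,"z":-0.0004,"ax":0,"ay":0,"az":0,"grip":0},{"x":0,"y":-0.0038,"z":-0.0006,"ax":0,"ay":0,"az":0,"grip":0},{"x":0,"y":-0.0051,"z":-0.0007,"ax":0,"ay":0,"az":0,"grip":0},{"x":0,"y":-0.0064,"z":-0.0008,"ax":0,"ay":0,"az":0,"grip":0},{"x":0,"y":-0.0076,"z":-0.0009,"ax":0,"ay":0,"az":0,"grip":0},{"x":0,"y":-0.0089,"z":-0.001,"ax":0,"ay":0,"az":0,"grip":0},{"x":0,"y":-0.0102,"z":-0.001,"ax":0,"ay":0,"az":0,"grip":0},{"x":0,"y":-0.0115,"z":-0.001,"ax":0,"ay":0,"az":0,"grip":0},{"x":0,"y":-0.0127,"z":-0.001,"ax":0,"ay":0,"az":0,"grip":0}]'; python3 go.py
python3 -m pendant '[{"x":0,"y":-0.0013,"z":0.0001,"ax":0,"ay":0,"az":0,"grip":0},{"x":0,"y":-0.0025,"z":0.0001,"ax":0,"ay":0,"az":0,"grip":0},{"x":0,"y":-0.0038,"z":0.0002,"ax":0,"ay":0,"az":0,"grip":0},{"x":0,"y":-0.0051,"z":0.0003,"ax":0,"ay":0,"az":0,"grip":0},{"x":0,"y":-0.0064,"z":0.0005,"ax":0,"ay":0,"az":0,"grip":0},{"x":0,"y":-0.0076,"z":0.0006,"ax":0,"ay":0,"az":0,"grip":0},{"x":0,"y":-0.0089,"z":0.0008,"ax":0,"ay":0,"az":0,"grip":0},{"x":0,"y":-0.0101,"z":0.001,"ax":0,"ay":0,"az":0,"grip":0},{"x":0,"y":-0.0114,"z":0.0012,"ax":0,"ay":0,"az":0,"grip":0},{"x":0,"y":-0.0127,"z":0.0014,"ax":0,"ay":0,"az":0,"grip":0}]'; python3 go.py
```

```text
time: 10.7
eef_pos: [0.5783, -0.1051, 0.2146]
eef_rot: [-3.132, -0.0, 1.63]
force: [-8.2, -1.2, 4.8]
gripper_width: 0.167
grasp_force: 40.0
t 10.7 press-frame TCP mm [  -3.2 -100.6  214.6] rot [-3.132 -0.     1.63 ] F [-8.2 -1.2  4.8] w 15.7 gf 40.0
time: 11.7
eef_pos: [0.5652, -0.1059, 0.2133]
eef_rot: [-3.131, 0.0, 1.63]
force: [-10.2, -1.1, 5.1]
gripper_width: 0.171
grasp_force: 40.0
t 11.7 press-frame TCP mm [ -16.3 -100.6  213.3] rot [-3.131  0.     1.63 ] F [-10.2  -1.1   5.1] w 16.1 gf 40.0
```

```bash
python3 -m pendant '[{"x":0,"y":-0.0013,"z":0.0002,"ax":0,"ay":0,"az":0,"grip":0},{"x":0,"y":-0.0025,"z":0.0005,"ax":0,"ay":0,"az":0,"grip":0},{"x":0,"y":-0.0037,"z":0.0008,"ax":0,"ay":0,"az":0,"grip":0},{"x":0,"y":-0.005,"z":0.0011,"ax":0,"ay":0,"az":0,"grip":0},{"x":0,"y":-0.0062,"z":0.0014,"ax":0,"ay":0,"az":0,"grip":0},{"x":0,"y":-0.0074,"z":0.0017,"ax":0,"ay":0,"az":0,"grip":0},{"x":0,"y":-0.0087,"z":0.0021,"ax":0,"ay":0,"az":0,"grip":0},{"x":0,"y":-0.0099,"z":0.0025,"ax":0,"ay":0,"az":0,"grip":0},{"x":0,"y":-0.0111,"z":0.0029,"ax":0,"ay":0,"az":0,"grip":0},{"x":0,"y":-0.0123,"z":0.0033,"ax":0,"ay":0,"az":0,"grip":0}]'; python3 go.py
python3 -m pendant '[{"x":0,"y":-0.0012,"z":0.0004,"ax":0,"ay":0,"az":0,"grip":0},{"x":0,"y":-0.0024,"z":0.0009,"ax":0,"ay":0,"az":0,"grip":0},{"x":0,"y":-0.0036,"z":0.0013,"ax":0,"ay":0,"az":0,"grip":0},{"x":0,"y":-0.0048,"z":0.0018,"ax":0,"ay":0,"az":0,"grip":0},{"x":0,"y":-0.0059,"z":0.0023,"ax":0,"ay":0,"az":0,"grip":0},{"x":0,"y":-0.0071,"z":0.0028,"ax":0,"ay":0,"az":0,"grip":0},{"x":0,"y":-0.0083,"z":0.0034,"ax":0,"ay":0,"az":0,"grip":0},{"x":0,"y":-0.0094,"z":0.0039,"ax":0,"ay":0,"az":0,"grip":0},{"x":0,"y":-0.0106,"z":0.0045,"ax":0,"ay":0,"az":0,"grip":0},{"x":0,"y":-0.0117,"z":0.0051,"ax":0,"ay":0,"az":0,"grip":0}]'; python3 go.py
```

```text
time: 12.7
eef_pos: [0.5523, -0.1068, 0.2097]
eef_rot: [-3.13, 0.0, 1.63]
force: [-10.3, -1.7, 5.8]
gripper_width: 0.169
grasp_force: 40.0
t 12.7 press-frame TCP mm [ -29.4 -100.6  209.7] rot [-3.13  0.    1.63] F [-10.3  -1.7   5.8] w 15.9 gf 40.0
time: 13.7
eef_pos: [0.5396, -0.1076, 0.204]
eef_rot: [-3.127, 0.0, 1.63]
force: [-12.6, -3.8, 5.2]
gripper_width: 0.168
grasp_force: 40.0
t 13.7 press-frame TCP mm [ -42.1 -100.6  204. ] rot [-3.127  0.     1.63 ] F [-12.6  -3.8   5.2] w 15.8 gf 40.0
```

```bash
cat > f.py <<'E'
from go import *
s,_=st();c,n=np.cos(TH),np.sin(TH);F=s["force"];d=s["eef_pos"]-[PX,PY,0]
x=c*d[0]+n*d[1];f=np.arcsin(x/.085);fx=c*F[0]+n*F[1]
print("lean",f.round(3),"tangential pull",(-fx*np.cos(f)+F[2]*np.sin(f)).round(2),"radial",(fx*np.sin(f)+F[2]*np.cos(f)).round(2))
E
python3 -m pendant '[{"x":0,"y":-0.0013,"z":0.0001,"ax":0,"ay":0,"az":0,"grip":0},{"x":0,"y":-0.0026,"z":0.0002,"ax":0,"ay":0,"az":0,"grip":0},{"x":0,"y":-0.0039,"z":0.0004,"ax":0,"ay":0,"az":0,"grip":0},{"x":0,"y":-0.0052,"z":0.0008,"ax":0,"ay":0,"az":0,"grip":0},{"x":0,"y":-0.0065,"z":0.0013,"ax":0,"ay":0,"az":0,"grip":0},{"x":0,"y":-0.0065,"z":0.0013,"ax":0,"ay":0,"az":0,"grip":0}]'; python3 f.py
```

```text
time: 14.3
eef_pos: [0.5331, -0.1078, 0.2004]
eef_rot: [-3.127, -0.001, 1.63]
force: [-7.9, -4.0, -4.1]
gripper_width: 0.174
grasp_force: 40.0
t 14.3 press-frame TCP mm [ -48.5 -100.4  200.4] rot [-3.127e+00 -1.000e-03  1.630e+00] F [-7.9 -4.  -4.1] w 16.3 gf 40.0
lean -0.607 tangential pull 9.01 radial 1.29
```

```bash
python3 -m pendant '[{"x":0,"y":-0.001,"z":0.0007,"ax":0,"ay":0,"az":0,"grip":0},{"x":0,"y":-0.0021,"z":0.0014,"ax":0,"ay":0,"az":0,"grip":0},{"x":0,"y":-0.0031,"z":0.0022,"ax":0,"ay":0,"az":0,"grip":0},{"x":0,"y":-0.0041,"z":0.003,"ax":0,"ay":0,"az":0,"grip":0},{"x":0,"y":-0.0041,"z":0.003,"ax":0,"ay":0,"az":0,"grip":0}]'; python3 f.py
python3 -m pendant '[{"x":0,"y":-0.001,"z":0.0008,"ax":0,"ay":0,"az":0,"grip":0},{"x":0,"y":-0.002,"z":0.0016,"ax":0,"ay":0,"az":0,"grip":0},{"x":0,"y":-0.002,"z":0.0016,"ax":0,"ay":0,"az":0,"grip":0}]'; python3 f.py
```

```text
time: 14.8
eef_pos: [0.5289, -0.1081, 0.1973]
eef_rot: [-3.126, -0.001, 1.63]
force: [-8.4, -4.2, -3.7]
gripper_width: 0.168
grasp_force: 40.0
t 14.8 press-frame TCP mm [ -52.8 -100.4  197.3] rot [-3.126e+00 -1.000e-03  1.630e+00] F [-8.4 -4.2 -3.7] w 15.8 gf 40.0
lean -0.67 tangential pull 9.06 radial 2.44
time: 15.1
eef_pos: [0.5269, -0.1082, 0.1957]
eef_rot: [-3.126, -0.001, 1.63]
force: [-8.0, -3.7, -3.9]
gripper_width: 0.167
grasp_force: 40.0
t 15.1 press-frame TCP mm [ -54.8 -100.4  195.7] rot [-3.126e+00 -1.000e-03  1.630e+00] F [-8.  -3.7 -3.9] w 15.7 gf 40.0
lean -0.7 tangential pull 8.78 radial 2.36
```

```bash
for k in 1; do python3 -m pendant '[{"x":0,"y":-0.001,"z":0.0008,"ax":0,"ay":0,"az":0,"grip":0},{"x":0,"y":-0.002,"z":0.0017,"ax":0,"ay":0,"az":0,"grip":0},{"x":0,"y":-0.002,"z":0.0017,"ax":0,"ay":0,"az":0,"grip":0}]'; done|tail -0; python3 f.py
python3 -m pendant '[{"x":0,"y":-0.001,"z":0.0009,"ax":0,"ay":0,"az":0,"grip":0},{"x":0,"y":-0.0019,"z":0.0018,"ax":0,"ay":0,"az":0,"grip":0},{"x":0,"y":-0.0019,"z":0.0018,"ax":0,"ay":0,"az":0,"grip":0}]'|tail -0; python3 f.py
```

```text
t 15.4 press-frame TCP mm [ -56.9 -100.4  193.9] rot [-3.126e+00 -1.000e-03  1.630e+00] F [-9.2 -4.2 -4.8] w 15.9 gf 40.0
lean -0.733 tangential pull 10.2 radial 2.74
t 15.7 press-frame TCP mm [ -58.8 -100.4  192.2] rot [-3.126 -0.     1.63 ] F [-8.4 -3.9 -3.9] w 15.8 gf 40.0
lean -0.764 tangential pull 8.9 radial 3.14Exception ignored on flushing sys.stdout:
BrokenPipeError: [Errno 32] Broken pipe
Exception ignored on flushing sys.stdout:
BrokenPipeError: [Errno 32] Broken pipe
```

```bash
python3 -m pendant '[{"x":0,"y":-0.001,"z":0.0009,"ax":0,"ay":0,"az":0,"grip":0},{"x":0,"y":-0.0018,"z":0.0018,"ax":0,"ay":0,"az":0,"grip":0},{"x":0,"y":-0.0018,"z":0.0018,"ax":0,"ay":0,"az":0,"grip":0}]'>/dev/null; python3 f.py
python3 -m pendant '[{"x":0,"y":-0.0009,"z":0.0009,"ax":0,"ay":0,"az":0,"grip":0},{"x":0,"y":-0.0018,"z":0.0018,"ax":0,"ay":0,"az":0,"grip":0},{"x":0,"y":-0.0018,"z":0.0018,"ax":0,"ay":0,"az":0,"grip":0}]'>/dev/null; python3 f.py
```

```text
t 16.0 press-frame TCP mm [ -58.8 -100.5  192. ] rot [-3.131  0.     1.63 ] F [-6.4 -3.3  0.1] w 16.2 gf 40.0
lean -0.764 tangential pull 4.71 radial 4.62
t 16.3 press-frame TCP mm [ -58.8 -100.6  191.9] rot [-3.135e+00  1.000e-03  1.630e+00] F [-4.3 -2.3  4.1] w 15.9 gf 40.0
lean -0.764 tangential pull 0.38 radial 5.97
```

```bash
python3 -m pendant '[{"x":0,"y":-0.0007,"z":-0.0007,"ax":0,"ay":0,"az":0,"grip":0},{"x":0,"y":-0.0014,"z":-0.0014,"ax":0,"ay":0,"az":0,"grip":0},{"x":0,"y":-0.0014,"z":-0.0014,"ax":0,"ay":0,"az":0,"grip":0}]' 15 >/dev/null; python3 f.py
```

```text
t 16.6 press-frame TCP mm [ -58.8 -100.4  192.2] rot [-3.139  0.     1.63 ] F [-1.2 -4.2 -5.7] w 16.2 gf 15.0
lean -0.764 tangential pull 4.97 radial -3.1
```

```bash
python3 -m pendant '[{"x":0,"y":-0.0005,"z":0.0007,"ax":0,"ay":0,"az":0,"grip":0},{"x":0,"y":-0.0005,"z":0.0007,"ax":0,"ay":0,"az":0,"grip":0}]' >/dev/null; python3 f.py
python3 -m pendant '[{"x":0,"y":0,"z":0,"ax":0,"ay":0,"az":0,"grip":0.025},{"x":0,"y":0,"z":0,"ax":0,"ay":0,"az":0,"grip":0.04},{"x":0,"y":0,"z":0,"ax":0,"ay":0,"az":0,"grip":0.04},{"x":0,"y":0,"z":0,"ax":0,"ay":0,"az":0,"grip":0.04}]' >/dev/null; python3 f.py
```

```text
t 16.8 press-frame TCP mm [ -58.8 -100.4  192.2] rot [-3.14   0.     1.631] F [-2.4 -5.  -5.6] w 17.0 gf 15.0
lean -0.763 tangential pull 5.89 radial -2.18
t 17.2 press-frame TCP mm [-57.3 -99.8 194. ] rot [3.14  0.    1.631] F [ 0.6  0.4 -0. ] w 39.9 gf 0.0
lean -0.739 tangential pull -0.43 radial -0.4
```

```bash
python3 -m pendant '[{"x":0,"y":0,"z":-0.01,"ax":0,"ay":0,"az":0,"grip":0.04},{"x":0,"y":0,"z":-0.03,"ax":0,"ay":0,"az":0,"grip":0.04},{"x":0,"y":0,"z":-0.06,"ax":0,"ay":0,"az":0,"grip":0.04},{"x":0,"y":0,"z":-0.1,"ax":0,"ay":0,"az":0,"grip":0.04},{"x":-0.04,"y":0,"z":-0.13,"ax":0,"ay":0,"az":0,"grip":0.04},{"x":-0.08,"y":0,"z":-0.13,"ax":0,"ay":0,"az":0,"grip":0.04},{"x":-0.12,"y":0,"z":-0.13,"ax":0,"ay":0,"az":0,"grip":0.04},{"x":-0.12,"y":0,"z":-0.13,"ax":0,"ay":0,"az":0,"grip":0.04},{"x":-0.12,"y":0,"z":-0.13,"ax":0,"ay":0,"az":0,"grip":0.04}]' >/dev/null; python3 f.py; python3 - <<'E'
from cell import env
import cv2
J=env.read_camera("scene")[165:305,215:395,::-1]
I=env.read_camera("side")[180:310,210:340,::-1]
cv2.imwrite("pics/e1.png",cv2.hconcat([cv2.resize(J,(480,400),interpolation=cv2.INTER_CUBIC),cv2.resize(I,(320,400),interpolation=cv2.INTER_CUBIC)]))
E
```

```text
t 18.1 press-frame TCP mm [ -58.7 -220.5  323.5] rot [ 3.141e+00 -1.000e-03  1.629e+00] F [ 0.8 -0.6 -0.4] w 40.0 gf 0.0
lean -0.762 tangential pull -0.25 radial -0.79
```

View pics/e1.png

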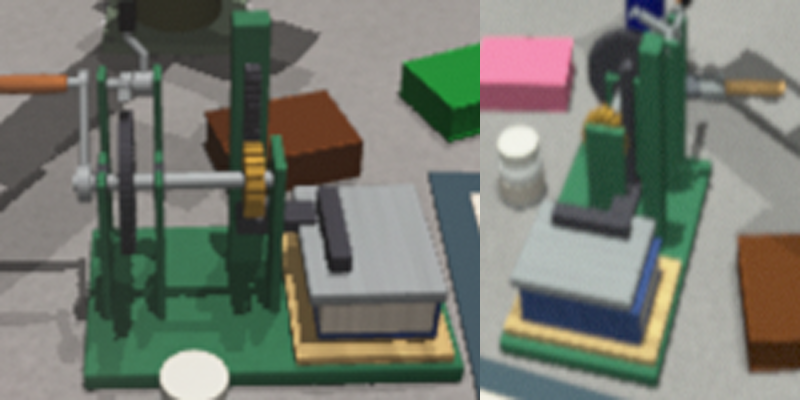

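The plate rests on the book: in the scene view at about (370,295), and in the side view at about (590,270), there is no gap. The pawl is up and clear of the wheel at about (130,85), the lever is thrown over, and the gripper is clear.

```bash
python3 -c "
from cell import env
print(env.sign_off())"
```

```text
the job is handed in; nothing more can be done
None
```

The plate now rests on the book by its own weight, the pawl is left out with its lever fully over, and the gripper has let go and is clear; I handed the job in at about 18 s.

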